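# Sort the parts from the cylinder-head job into their trays

## Task

Tidy up after the cylinder-head job: put the wooden lapping stick and the spring plunger into the blue tray, the hexagonal chuck adapter and the drill chuck into the green tray, and the brass fitting into the yellow tray. Set each one down rather than dropping it: the chuck standing upright, the others lying flat on the tray's floor, side by side without touching one another and not propped on a rim. Leave the pressure gauge and the work lamp where they are.

Things in the scene. Friction and masses are not known exactly. Their poses are not given: they have to be found in the camera images.
- lapping_stick: valve lapping stick lying on its side: turned wooden handle (straw-coloured) with a black rubber suction cup at one end, 105 mm long, about 18 mm thick at the handle (top 22 mm over the surface it lies on) and 29 mm over the cup, 40 g. Origin: middle of its length, on the underside as it lies at the start. y axis along its length, the handle towards +y (y -33 to +53 mm), the cup towards -y (y -53 to -32 mm); z up at the start
- spring_plunger: chrome spring plunger lying on its side: a round rod with a coil spring and thicker ends, 117 mm long, largest diameter 18 mm, rod and spring 8 to 10 mm thick, 120 g. Origin: middle of its length, on the underside as it lies at the start, 9 mm below its axis. y axis along its length, z up at the start. The thick smooth body at its +y end (y +25 to +58 mm) is 16 mm in diameter; the knob at its -y end is 18 mm
- chuck_adapter: chuck adapter lying on its side: a dark steel hexagon bar, 20 mm across flats and 56 mm long (y -26 to +30 mm), with a bright round shank at its -y end and a threaded stub at its +y end, both 15 to 17 mm in diameter; 104 mm long in all, 180 g. It lies on a flat of the hexagon, so that it is 23 mm wide across the edges and 20 mm high. Origin: middle of its length, on the underside as it lies at the start. y axis along its length, z up at the start
- drill_chuck: keyless drill chuck standing upright on its flat back face, round, silver with a blue and a red ring, 43 mm in diameter, 50 mm high, 310 g. Origin: centre of its underside, z up
- brass_fitting: yellow brass hose fitting lying on its side, hexagon in the middle and a barbed tail, 50 mm long, 23 mm wide, 31 mm high, 60 g. It rests on its hexagon with its centre line about level, but its own axes are then rolled about 0.45 rad and its y axis slopes about 0.3 rad; the horizontal direction of y is that of its length. Origin: middle of its length, at its underside, within 4 mm of the surface it lies on. Grip it across its length, at the hexagon (y -6 to +13 mm)
- blue_tray: blue plastic tray for valve tools (lapping stick and spring plunger), open on top, rectangular, 150 mm (its x) by 140 mm (its y), 25 mm high, walls 4 mm with a 6 mm rolled rim, floor 4 mm thick (inside 140 by 130 mm at the rim). It stands firmly on the bench and does not move. Origin: centre of its underside, z up
- green_tray: green plastic tray for drilling parts (chuck adapter and drill chuck), open on top, rectangular, 150 mm (its x) by 140 mm (its y), 25 mm high, walls 4 mm with a 6 mm rolled rim, floor 4 mm thick (inside 140 by 130 mm at the rim). It stands firmly on the bench and does not move. Origin: centre of its underside, z up
- yellow_tray: yellow plastic tray for fittings (brass hose fitting), open on top, rectangular, 150 mm (its x) by 140 mm (its y), 25 mm high, walls 4 mm with a 6 mm rolled rim, floor 4 mm thick (inside 140 by 130 mm at the rim). It stands firmly on the bench and does not move. Origin: centre of its underside, z up
- pressure_gauge: bystander: round pressure gauge in a black rubber boot, dial up, with a short brass stem, 101 x 76 x 38 mm, loose. Origin: centre of its underside
- work_lamp: bystander: small flat work lamp, black and blue, 58 x 118 x 35 mm, long along its y, loose. Origin: centre of its underside

How it is judged:
At the end, for the whole second after the job is handed in: Each part's origin inside its own tray's walls and low: under 12 mm (chuck), 26 mm (plunger), 29 mm (adapter), 36 mm (stick), 40 mm (fitting) above the tray's underside. Chuck upright within 0.15 rad, y axes of the others level within 0.2 rad (fitting 0.5). No part touches another; all at rest (x of lapping_stick in the frame of blue_tray between -0.071 and 0.071 m and y of lapping_stick in the frame of blue_tray between -0.066 and 0.066 m and z of lapping_stick in the frame of blue_tray between -0.008 and 0.036 m and angle between lapping_stick's own y axis and vertical between 1.371 and 1.771 rad and linear speed of each of lapping_stick, spring_plunger, chuck_adapter, drill_chuck, brass_fitting below 0.02 m/s and angular speed of each of lapping_stick, spring_plunger, chuck_adapter, drill_chuck, brass_fitting below 0.3 rad/s and x of spring_plunger in the frame of blue_tray between -0.071 and 0.071 m and y of spring_plunger in the frame of blue_tray between -0.066 and 0.066 m and z of spring_plunger in the frame of blue_tray between -0.008 and 0.026 m and angle between spring_plunger's own y axis and vertical between 1.371 and 1.771 rad and x of chuck_adapter in the frame of green_tray between -0.071 and 0.071 m and y of chuck_adapter in the frame of green_tray between -0.066 and 0.066 m and z of chuck_adapter in the frame of green_tray between -0.008 and 0.029 m and angle between chuck_adapter's own y axis and vertical between 1.371 and 1.771 rad and x of drill_chuck in the frame of green_tray between -0.071 and 0.071 m and y of drill_chuck in the frame of green_tray between -0.066 and 0.066 m and z of drill_chuck in the frame of green_tray between -0.008 and 0.012 m and angle between drill_chuck's own z axis and vertical below 0.15 rad and x of brass_fitting in the frame of yellow_tray between -0.071 and 0.071 m and y of brass_fitting in the frame of yellow_tray between -0.066 and 0.066 m and z of brass_fitting in the frame of yellow_tray between -0.008 and 0.04 m and angle between brass_fitting's own y axis and vertical between 1.071 and 2.071 rad and contact force between lapping_stick and spring_plunger below 0.05 N and contact force between chuck_adapter and drill_chuck below 0.05 N).
It fails at once if the pressure gauge is pushed more than 20 mm or tipped (distance of pressure_gauge from where it was at the start of the episode above 0.02 m or angle between pressure_gauge's own z axis and vertical above 0.3 rad).
It fails at once if the work lamp is pushed more than 20 mm or tipped (distance of work_lamp from where it was at the start of the episode above 0.02 m or angle between work_lamp's own z axis and vertical above 0.3 rad).
It fails at once if a part is dropped or thrown from more than about 4 cm (flies free at more than 0.9 m/s) ((linear speed of lapping_stick above 0.9 m/s and contact force between lapping_stick and anything else below 0.02 N) or (linear speed of spring_plunger above 0.9 m/s and contact force between spring_plunger and anything else below 0.02 N) or (linear speed of chuck_adapter above 0.9 m/s and contact force between chuck_adapter and anything else below 0.02 N) or (linear speed of drill_chuck above 0.9 m/s and contact force between drill_chuck and anything else below 0.02 N) or (linear speed of brass_fitting above 0.9 m/s and contact force between brass_fitting and anything else below 0.02 N)).
It also fails if it takes over 122 s, if anything falls off the work surface, if the arm or the gripper's body presses on something with over 40 N, if the wrist force passes 120 N, or if a joint passes its speed limit or range.

## Robot

A 6-joint arm with a two-finger parallel gripper is mounted at the origin on a cart in front of the work surface, level with it; the furniture and walls round the work are solid. World frame = base frame: x ahead of the robot, y to its left, z up, the work surface at z = 0. Lengths are in m, angles in rad, forces in N, time in s.
With the tool pointing down it reaches from about 0.35 to 1 m from the base axis. Payload 7.1 kg.
Tool frame: the origin (TCP) lies at the very end of the fingers, on their centre line; the grasp point (between the pads) lies 19 mm behind it (bot.hold_point_z is the distance from the TCP to the grasp point, in m); z points along the fingers, y is the line along which they close (so a half turn about z gives the same grasp; the last joint's range is limited). The gripper opens to 85 mm and grips with 20 to 120 N. Pads are 22 mm wide; open, the fingers measure 114 mm over their backs; the gripper's body (76 mm by 85 mm) begins 54 mm behind the grasp point. The pads swing forward as they close: fully open they stand 13 mm farther back than shut.
Start: joints at [-1.286, 0.423, 1.63, -0, 1.089, -0.019], TCP at [0.187, -0.596, 0.231] pointing down, gripper open.
Joint ranges: [-3, 3], [-0.9, 2.11], [0.09, 2.58], [-1.31, 4.45], [0.11, 2.69], [-2.54, 2.54]. Speed limits (rad/s): [2.39, 2.39, 3.01, 3.14, 3.14, 3.14].

## Interface

Orientations are given as a unit quaternion [w, x, y, z].
In Python, from plant import bot gives the robot as it stands.
- The arm moves only by the shell command python3 -m pendant 'ROWS' [FORCE]. ROWS is JSON, a list of rows, each an object with "angular": the turn, a rotation vector about the tool's x, y, z in degrees, a list of three; "slide": the shift along the tool's x, y, z in mm, a list of three; "hand": the opening, from -1 (shut) to 1 (fully open). A call has 1 to 20 rows; each row shifts and turns the commanded pose from where the row before left it, along the tool's axes as they then stand; what a row does not reach is not made up. A row lasts 1/10 s, in which the tool goes at most 50 mm and 8.59 degrees, less where a joint would pass 70% of its speed; a pose out of reach is approached as far as the arm can. A call is refused whole if a number of a shift passes 50 or a number of a turn 8.59, either way. A call with a gripper value outside its range is refused whole. The fingers move at their own pace and stop on an object; FORCE is the grip in N (left out, the last holds). Time passes only in rows, so rows that do not move let the fingers close. It gives the time, the measured TCP pose, the force, the opening and the grip force at its end, in the units of the state.
- bot.get_state(): the state, without advancing time (a new reading comes with each control period).
- bot.read_camera(name): name is "scene" or "top" or "wrist"; returns (picture, depth): 420x560x3 uint8, blue, green, red; 420x560 float32, m along the optical axis (not along the pixel's ray), 0 where there is no reading.
- bot.camera_model(name): a dict with "fx", "fy", "cx", "cy" (pixels), "k1" (the pictures are not rectified: a ray, as slopes to the right and down, at radius r is drawn at 1 + k1 r^2 times it, then the intrinsics apply), "view" (4x4, takes a point from world to camera coordinates); the wrist camera has in their place "tool_from_camera" (4x4, takes a point from camera to tool coordinates, whose origin is the TCP and whose axes are the flange's). Camera axes: x right, y down, z forward; pixel columns grow to the right and rows downward; lengths in m; the calibration is good to about 2 mm. A picture is of the moment at which its call begins: read the wrist's pose just before it. camera_model takes no time and is no camera call.
- bot.finish_job(): hands the job in; it is judged then, once.
The state is a dict: "time_s": time; "joint_positions": joint angles; "joint_vel": joint speeds; "tau": joint torques, N m; "tcp_pos": TCP position; "tcp_rot": TCP orientation; "force": force on the tool from outside, world axes, zero at the start; "moment": the same for the moment, N m; "gripper_width": opening from 0.0 (shut) to 1.0 (fully open); "grasp_force": force on a finger pad.
Only numpy, scipy, OpenCV 4.12 (cv2) and the standard library are available. Lean on these libraries where they do the work, as an engineer would, in place of code of your own. Each camera call takes 0.05 s, during which the arm holds its last target. There are 200 camera calls.

## Working session

There is one attempt and no reset: what is moved stays moved. The work goes in short steps, Python scripts to look and compute and a shell command to move; the robot and the scene stay as the last step left them, time stands still between calls to the robot, and variables do not carry over. Pictures are saved under pics/ and viewed, at most 14 in all, crops included, and the job is handed in when it is done.

```bash
mkdir -p pics; ls
python3 - <<'E'
from plant import bot
import cv2,numpy as np
for n in("scene","top"):
    p,d=bot.read_camera(n); cv2.imwrite(f"pics/{n}0.png",p); np.savez(f"{n}0.npz",p=p,d=d); m=bot.camera_model(n); print(n,{k:(v if np.isscalar(v) else np.round(v,4).tolist()) for k,v in m.items()}); print((d>0).mean())
print(bot.camera_model("wrist")); print(bot.get_state())
E
```

```text
pics
scene {'fx': 523.3389768713195, 'fy': 523.3389768713195, 'cx': 277.96225221710347, 'cy': 218.19422157547612, 'k1': 0.013473053459175375, 'view': [[-0.6518, -0.7584, 0.0012, 0.4374], [-0.577, 0.4949, -0.6497, 0.316], [0.4921, -0.4242, -0.7602, 1.2439], [0.0, 0.0, 0.0, 1.0]]}
0.9863392857142858
top {'fx': 463.0789040780192, 'fy': 463.0789040780192, 'cx': 275.0097392317524, 'cy': 209.8013067318253, 'k1': -0.07729846485637136, 'view': [[-0.0274, -0.9996, 0.0021, 0.0541], [-0.9877, 0.0268, -0.1544, 0.5799], [0.1542, -0.0063, -0.988, 1.4551], [0.0, 0.0, 0.0, 1.0]]}
0.9958503401360544
{'fx': 307.7666361051325, 'fy': 307.7666361051325, 'cx': 281.3621453811602, 'cy': 212.7508235399576, 'k1': 0.00017941509920502128, 'tool_from_camera': array([[-1.36804720e-04, -9.49816014e-01, -3.12809079e-01,
         7.96701543e-02],
       [ 9.99999984e-01, -9.28781963e-05, -1.55326435e-04,
         4.00824195e-04],
       [ 1.18478393e-04, -3.12809096e-01,  9.49816011e-01,
        -1.43060100e-01],
       [ 0.00000000e+00,  0.00000000e+00,  0.00000000e+00,
         1.00000000e+00]])}
{'time_s': 0.1, 'joint_positions': array([-1.28601082e+00,  4.23789949e-01,  1.63067360e+00, -1.43114470e-05,
        1.08860733e+00, -1.89858956e-02]), 'joint_vel': array([ 0.00070692, -0.00220597, -0.00183206, -0.0003028 ,  0.00093696,
       -0.00070873]), 'tau': array([ 1.71220028e-03, -5.58422363e+01, -2.82444888e+01,  4.42428609e-05,
        2.93502664e-03, -2.72981403e-06]), 'tcp_pos': array([ 0.18682973, -0.59586207,  0.23058391]), 'tcp_rot': array([-7.31751233e-04,  9.88486751e-01,  1.51305637e-01, -1.04219993e-04]), 'force': array([-0.89631894, -1.121136  , -0.13476967]), 'moment': array([ 0.00527962, -0.01816134, -0.0249949 ]), 'grasp_force': 0.0, 'gripper_width': 1.0004370932515856}
```

View pics/top0.png

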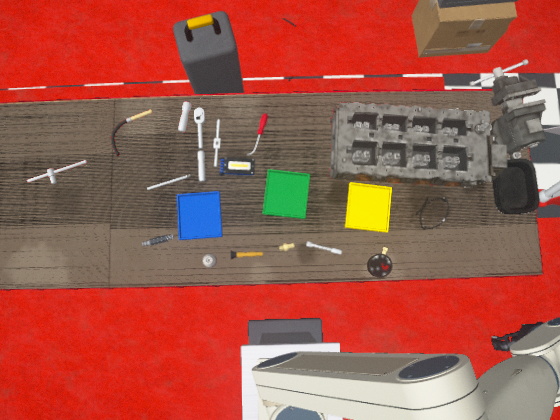

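View pics/scene0.png

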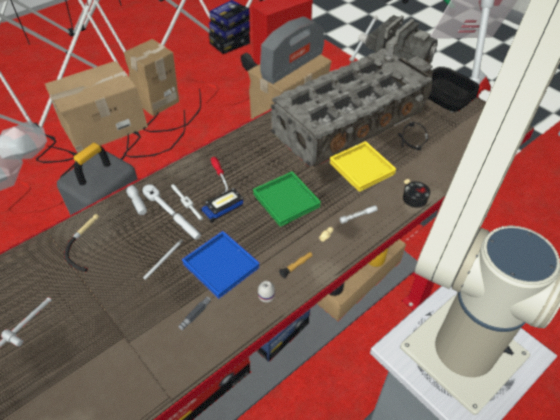

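The top view shows blue (200,216), green (287,194) and yellow (368,207) trays, chuck (208,260), stick (247,254), fitting (287,247), gauge (380,265), lamp (238,166). The items at (157,240) and (323,248) still need to be told apart, so I'll zoom in.

```bash
cat > h.py <<'E'
import numpy as np,cv2
from plant import bot
from scipy.spatial.transform import Rotation as R
def rot(q): return R.from_quat([q[1],q[2],q[3],q[0]]).as_matrix()
def cam(name,st=None):
    m=bot.camera_model(name)
    K=np.array([[m['fx'],0,m['cx']],[0,m['fy'],m['cy']],[0,0,1]])
    if name=='wrist':
        T=np.eye(4);T[:3,:3]=rot(st['tcp_rot']);T[:3,3]=st['tcp_pos'];C=T@m['tool_from_camera']
    else: C=np.linalg.inv(m['view'])
    return K,np.array([m['k1'],0,0,0.]),C
def ray(c,uv,z):
    "pixels onto the plane at height z"
    K,D,C=c; n=cv2.undistortPoints(np.float64(uv).reshape(-1,1,2),K,D)[:,0]
    d=np.c_[n,np.ones(len(n))]@C[:3,:3].T
    return C[:3,3]+d*((z-C[2,3])/d[:,2])[:,None]
def cloud(c,d):
    K,D,C=c; v,u=np.mgrid[:d.shape[0],:d.shape[1]]
    n=cv2.undistortPoints(np.stack([u,v],-1).reshape(-1,1,2).astype(float),K,D)[:,0]
    P=np.c_[n,np.ones(len(n))]*d.reshape(-1,1)
    return (P@C[:3,:3].T+C[:3,3]).reshape(*d.shape,3)
E
python3 - <<'E'
from h import *
f=np.load("top0.npz");p,d=f['p'],f['d']
cv2.imwrite("pics/topz.png",cv2.resize(p[155:295,130:410],None,fx=2.85,fy=2.85,interpolation=cv2.INTER_CUBIC))
c=cam("top");P=cloud(c,d);hsv=cv2.cvtColor(p,cv2.COLOR_BGR2HSV)
for n,(a,b) in dict(blue=(105,125),green=(50,80),yellow=(25,33)).items():
    m=((hsv[...,0]>=a)&(hsv[...,0]<=b)&(hsv[...,1]>150)&(hsv[...,2]>80)).astype(np.uint8)
    k,l,s,ct=cv2.connectedComponentsWithStats(m);i=1+s[1:,4].argmax();M=(l==i).astype(np.uint8)
    cn=max(cv2.findContours(M,0,2)[0],key=cv2.contourArea)
    w=ray(c,cn[:,0],.025)[:,:2].astype(np.float32);r=cv2.minAreaRect(w)
    print(n,s[i,4],np.round(r[0],4),np.round(r[1],4),round(r[2],1),"z",np.round(np.percentile(P[l==i][:,2],[5,50,95]),4))
for n,(u,v,z) in dict(grey=(157,240,.01),chuck=(208,260,.05),stick=(247,254,.01),brass=(287,247,.015),chrome=(323,248,.01),gauge=(380,265,.03),lamp=(238,166,.03)).items():
    print(n,ray(c,[(u,v)],z).round(3),P[v,u].round(3))
E
```

```text
blue 1967 [0.5741 0.2889] [0.1519 0.1419] 3.1 z [0.0001 0.0061 0.0267]
green 1913 [0.6377 0.0007] [0.1399 0.153 ] 81.9 z [-0.0002  0.006   0.0271]
yellow 2005 [ 0.5861 -0.2691] [0.1451 0.1546] 81.7 z [-0.0004  0.0061  0.027 ]
grey [[0.496 0.43  0.01 ]] [0.495 0.427 0.022]
chuck [[0.425 0.256 0.05 ]] [0.425 0.256 0.047]
stick [[0.443 0.134 0.01 ]] [0.443 0.133 0.015]
brass [[0.462 0.002 0.015]] [0.461 0.003 0.028]
chrome [[ 0.456 -0.116  0.01 ]] [ 0.456 -0.116  0.011]
gauge [[ 0.394 -0.296  0.03 ]] [ 0.394 -0.295  0.033]
lamp [[0.734 0.157 0.03 ]] [0.733 0.157 0.035]
```

View pics/topz.png

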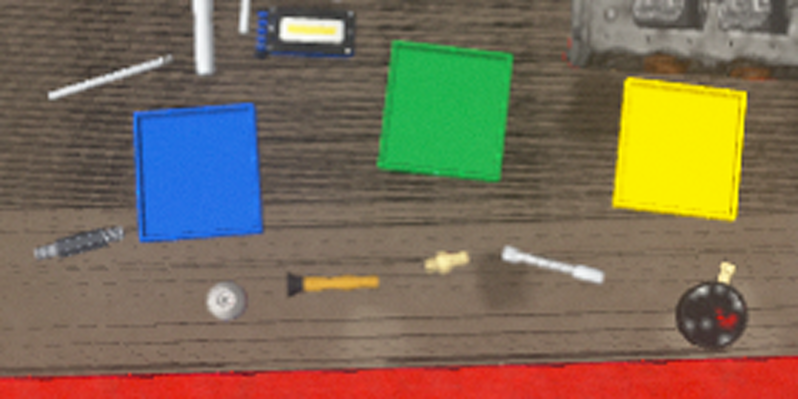

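Dark threaded item at (157,240) is the adapter, and the chrome one at (323,248) is the plunger with its thick body to the right. The depth heights agree with the sizes given. Next I'll move over the row of parts for a close look.

```bash
python3 -m pendant '[{"slide":[15,-16,0],"angular":[0,0,0],"hand":1},{"slide":[29.3,-32.5,0],"angular":[0,0,0],"hand":1},{"slide":[29.3,-32.5,0],"angular":[0,0,0],"hand":1},{"slide":[29.3,-32.5,0],"angular":[0,0,0],"hand":1},{"slide":[29.3,-32.5,0],"angular":[0,0,0],"hand":1},{"slide":[29.3,-32.5,0],"angular":[0,0,0],"hand":1},{"slide":[29.3,-32.5,0],"angular":[0,0,0],"hand":1},{"slide":[29.3,-32.5,0],"angular":[0,0,0],"hand":1},{"slide":[29.3,-32.5,0],"angular":[0,0,0],"hand":1},{"slide":[29.3,-32.5,0],"angular":[0,0,0],"hand":1},{"slide":[29.3,-32.5,0],"angular":[0,0,0],"hand":1},{"slide":[29.3,-32.5,0],"angular":[0,0,0],"hand":1},{"slide":[29.3,-32.5,0],"angular":[0,0,0],"hand":1},{"slide":[29.3,-32.5,0],"angular":[0,0,0],"hand":1},{"slide":[29.3,-32.5,0],"angular":[0,0,0],"hand":1},{"slide":[15,-16,0],"angular":[0,0,0],"hand":1}]'
python3 -m pendant '[{"slide":[0,0,0],"angular":[0,0,-8],"hand":1},{"slide":[0,0,0],"angular":[0,0,-8],"hand":1},{"slide":[0,0,0],"angular":[0,0,-8],"hand":1},{"slide":[0,0,0],"angular":[0,0,-8],"hand":1},{"slide":[0,0,0],"angular":[0,0,-8],"hand":1},{"slide":[0,0,0],"angular":[0,0,-8],"hand":1},{"slide":[0,0,0],"angular":[0,0,-8],"hand":1},{"slide":[0,0,0],"angular":[0,0,-8],"hand":1},{"slide":[0,0,0],"angular":[0,0,-8],"hand":1},{"slide":[0,0,0],"angular":[0,0,0],"hand":1},{"slide":[0,0,0],"angular":[0,0,0],"hand":1}]'
cat >> h.py <<'E'
def yaw(st):
    x=rot(st['tcp_rot'])[:,0]; return np.degrees(np.arctan2(x[1],x[0]))
def look(n):
    st=bot.get_state();p,d=bot.read_camera("wrist");cv2.imwrite(f"pics/{n}.png",p)
    np.savez(f"{n}.npz",p=p,d=d,pos=st['tcp_pos'],q=st['tcp_rot']);return st,p,d
def load(n):
    f=np.load(f"{n}.npz");st=dict(tcp_pos=f['pos'],tcp_rot=f['q']);return st,f['p'],f['d']
def delta(st,x,y,z=None,psi=None):
    "slide in tool axes (mm) to a world point with the tool pointing as now; turn deg about tool z"
    v=np.array([x,y,st['tcp_pos'][2] if z is None else z])-st['tcp_pos']
    s=rot(st['tcp_rot']).T@v*1e3
    t=None if psi is None else -((psi-yaw(st)+90)%180-90)
    return s.round(1),t
E
python3 - <<'E'
from h import *
st,p,d=look("w1");print(st['tcp_pos'],yaw(st),st['joint_positions'],st['time_s'],st['force'])
E
```

```text
time_s: 1.7
tcp_pos: [0.4622, 0.0028, 0.2313]
tcp_rot: [-0.0, 0.988, 0.152, 0.0]
force: [0.4, -0.9, 0.3]
gripper_width: 1.0
grasp_force: 0.0
time_s: 2.8
tcp_pos: [0.4612, 0.0, 0.2312]
tcp_rot: [-0.0, 0.712, 0.702, -0.0]
force: [0.5, -0.3, -0.3]
gripper_width: 0.999
grasp_force: 0.0
[4.61197204e-01 3.63602777e-05 2.31180572e-01] 89.19555265875817 [-2.57219105e-02  1.80889814e-01  1.97978019e+00 -8.34005201e-06
  9.81281886e-01 -1.16770172e-02] 2.8 [ 0.48532848 -0.29710577 -0.29138164]
```

View pics/w1.png

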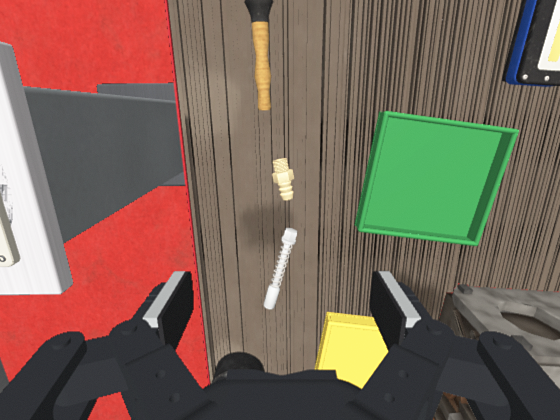

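The wrist view shows the stick (261,55, cup at the top), the fitting (284,180), the plunger (281,267, thick body lower at (270,298)), and the whole green tray. I'll segment these from depth.

```bash
cat >> h.py <<'E'
def seg(P,p,z0=.005,zmax=.06,minpx=60,box=None):
    m=(P[...,2]>z0)&(P[...,2]<zmax)&(np.abs(P[...,0]-.55)<.25)
    if box: m&=(P[...,0]>box[0])&(P[...,0]<box[1])&(P[...,1]>box[2])&(P[...,1]<box[3])
    k,l,s,_=cv2.connectedComponentsWithStats(m.astype(np.uint8),connectivity=4)
    for i in range(1,k):
        if s[i,4]<minpx: continue
        Q=P[l==i];r=cv2.minAreaRect(Q[:,:2].astype(np.float32))
        (a,b),(w,h),t=r
        if w<h: w,h,t=h,w,t+90
        print("px",s[i,:4],s[i,4],"c",np.round((a,b),4),"LxW",round(w,4),round(h,4),"ang",round(t,1),"ztop",Q[:,2].max().round(4),"col",p[l==i].mean(0).round())
def tray(P,c,p,lo,hi):
    h=cv2.cvtColor(p,cv2.COLOR_BGR2HSV);m=((h[...,0]>=lo)&(h[...,0]<=hi)&(h[...,1]>120)&(h[...,2]>60)).astype(np.uint8)
    k,l,s,_=cv2.connectedComponentsWithStats(m);i=1+s[1:,4].argmax()
    Q=P[(l==i)&(P[...,2]>.018)];print("tray rim",np.array(cv2.minAreaRect(Q[:,:2].astype(np.float32))[0]).round(4),np.round(cv2.minAreaRect(Q[:,:2].astype(np.float32))[1:][0],4),cv2.minAreaRect(Q[:,:2].astype(np.float32))[2],"floor z",np.median(P[(l==i)&(P[...,2]<.012)][:,2]),"top",np.percentile(Q[:,2],95))
E
python3 - <<'E'
from h import *
st,p,d=load("w1");c=cam("wrist",st);P=cloud(c,d)
print("bench z",np.median(P[150:300,200:250,2]),P[300:310,230:250,2].mean())
seg(P,p,box=(.38,.53,-.25,.3)); tray(P,c,p,50,80)
E
```

```text
bench z 0.0006083888020886052 0.0024361057315091055
px [245   0  28 110] 1738 c [0.4402 0.1336] LxW 0.1021 0.0272 ang 89.8 ztop 0.0301 col [ 85. 135. 167.]
px [272 158  22  42] 625 c [0.4631 0.0031] LxW 0.0482 0.0246 ang 99.9 ztop 0.0238 col [179. 224. 237.]
px [264 228  33  81] 858 c [ 0.4569 -0.1189] LxW 0.1172 0.0178 ang 74.7 ztop 0.0196 col [218. 221. 222.]
px [320 313  15  44] 307 c [ 0.523  -0.2207] LxW 0.0595 0.0127 ang 81.9 ztop 0.0265 col [ 93. 213. 229.]
tray rim [0.5833 0.0066] [0.1417 0.2615] 81.7164306640625 floor z 0.004440919153560874 top 0.02643315662278035
```

Run:
```python
from h import *
st,p,d=load("w1");c=cam("wrist",st);P=cloud(c,d)
Q=P[150:205,262:305].reshape(-1,3);Q=Q[Q[:,2]>.005]
t=np.radians(99.9);u=np.array([np.cos(t),np.sin(t)]);v=np.array([-u[1],u[0]])
s=(Q[:,:2]-[.4631,.0031])@u;w=(Q[:,:2]-[.4631,.0031])@v
for a in np.arange(-.026,.026,.004):
    k=(s>=a)&(s<a+.004)
    if k.sum():print(round(a+.002,3),w[k].min().round(4),w[k].max().round(4),Q[k,2].max().round(4))
h=cv2.cvtColor(p,cv2.COLOR_BGR2HSV);m=cv2.inRange(h,(50,120,50),(80,255,255));cn=max(cv2.findContours(m,0,2)[0],key=cv2.contourArea)
print("green",cv2.minAreaRect(ray(c,cn[:,0],.025)[:,:2].astype(np.float32)))
print("to fitting",delta(st,.4631,.0031,.012,99.9))
cv2.imwrite("pics/fz.png",cv2.resize(p[145:315,215:335],None,fx=3.5,fy=3.5,interpolation=2))
```

```text
-0.024 -0.0062 0.006 0.0186
-0.02 -0.0082 0.0067 0.0196
-0.016 -0.0087 0.0074 0.0203
-0.012 -0.0086 0.0074 0.0199
-0.008 -0.0076 0.0072 0.02
-0.004 -0.0085 0.0074 0.0207
0.0 -0.0119 0.0118 0.0235
0.004 -0.0123 0.0123 0.0238
0.008 -0.012 0.0123 0.0231
0.012 -0.0098 0.0087 0.0222
0.016 -0.0082 0.0083 0.0204
0.02 -0.0079 0.0086 0.0215
0.024 -0.0075 0.0082 0.0203
green ((0.6341025829315186, -0.0009636804461479187), (0.14186905324459076, 0.1572754830121994), 81.79117584228516)
to fitting (array([  3.1,   1.9, 219.2]), np.float64(-10.704447341241831))
```

View pics/fz.png

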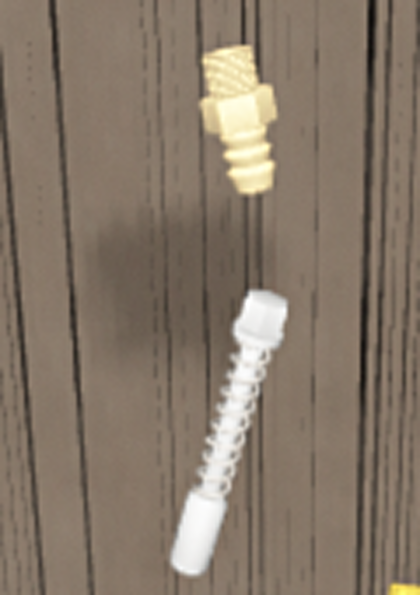

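Plunger: knob up at row 236, smooth body down at row 298. Fitting: hexagon centred 5 mm toward +y from its middle. I'll grasp the fitting first.

```bash
python3 -m pendant '[{"slide":[8,0.9,20],"angular":[0,0,0],"hand":0},{"slide":[0,0,42],"angular":[0,0,-5.3],"hand":0},{"slide":[0,0,42],"angular":[0,0,-5.4],"hand":0},{"slide":[0,0,42],"angular":[0,0,0],"hand":0},{"slide":[0,0,42],"angular":[0,0,0],"hand":0},{"slide":[0,0,25],"angular":[0,0,0],"hand":0},{"slide":[0,0,12],"angular":[0,0,0],"hand":0},{"slide":[0,0,2],"angular":[0,0,0],"hand":0},{"slide":[0,0,0],"angular":[0,0,0],"hand":0},{"slide":[0,0,0],"angular":[0,0,0],"hand":0}]' 40
python3 -c "
from h import *
s=bot.get_state();print(s['tcp_pos'],yaw(s))"
python3 -m pendant '[{"slide":[0,0,0],"angular":[0,0,0],"hand":-1},{"slide":[0,0,0],"angular":[0,0,0],"hand":-1},{"slide":[0,0,0],"angular":[0,0,0],"hand":-1},{"slide":[0,0,0],"angular":[0,0,0],"hand":-1},{"slide":[0,0,0],"angular":[0,0,0],"hand":-1},{"slide":[0,0,0],"angular":[0,0,0],"hand":-1},{"slide":[0,0,0],"angular":[0,0,0],"hand":-1},{"slide":[0,0,0],"angular":[0,0,0],"hand":-1}]' 40
```

```text
time_s: 3.85
tcp_pos: [0.4634, 0.008, 0.0056]
tcp_rot: [0.001, 0.642, 0.767, 0.001]
force: [0.5, -1.0, -0.0]
gripper_width: 0.499
grasp_force: 0.0
[0.46339626 0.008011   0.00555189] 100.08259263771657
time_s: 4.65
tcp_pos: [0.4633, 0.008, 0.0056]
tcp_rot: [0.001, 0.642, 0.767, 0.001]
force: [-0.8, -0.5, 8.5]
gripper_width: 0.256
grasp_force: 38.7
```

```bash
python3 -m pendant '[{"slide":[0,0,-20],"angular":[0,0,0],"hand":-1},{"slide":[0,0,-40],"angular":[0,0,0],"hand":-1},{"slide":[0,0,-40],"angular":[0,0,0],"hand":-1},{"slide":[-21,5.2,0],"angular":[0,0,0],"hand":-1},{"slide":[-42,10.3,0],"angular":[0,0,0],"hand":-1},{"slide":[-42,10.3,0],"angular":[0,0,0],"hand":-1},{"slide":[-42,10.3,0],"angular":[0,0,0],"hand":-1},{"slide":[-42,10.3,0],"angular":[0,0,0],"hand":-1},{"slide":[-42,10.3,0],"angular":[0,0,0],"hand":-1},{"slide":[-42,10.3,0],"angular":[0,0,0],"hand":-1},{"slide":[-21,5.2,0],"angular":[0,0,0],"hand":-1},{"slide":[0,0,0],"angular":[0,0,0],"hand":-1},{"slide":[0,0,0],"angular":[0,0,0],"hand":-1}]'
python3 - <<'E'
from h import *
st,p,d=look("w2");c=cam("wrist",st);h=cv2.cvtColor(p,cv2.COLOR_BGR2HSV);print(st['tcp_pos'],yaw(st),st['gripper_width'])
E
```

```text
time_s: 5.95
tcp_pos: [0.5844, -0.2687, 0.1044]
tcp_rot: [-0.0, 0.642, 0.766, 0.0]
force: [-0.2, 0.9, -1.6]
gripper_width: 0.252
grasp_force: 39.6
[ 0.58444499 -0.26870709  0.10439476] 100.05219026558956 0.2518363059598116
```

View pics/w2.png

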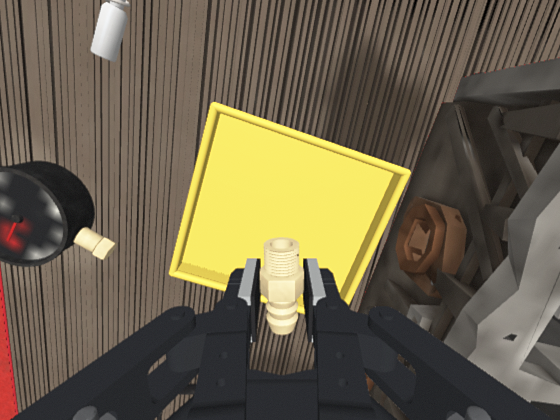

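The fitting sits level between the pads (282,285), over the yellow tray (rim corners (213,105), (408,173), (172,275)). Lowering it.

```bash
python3 - <<'E'
from h import *
st,p,d=load("w2");print(ray(cam("wrist",st),[(213,105),(408,173),(172,275)],.025).round(4))
E
python3 -m pendant '[{"slide":[0,0,25],"angular":[0,0,0],"hand":-1},{"slide":[0,0,35],"angular":[0,0,0],"hand":-1},{"slide":[0,0,18],"angular":[0,0,0],"hand":-1},{"slide":[0,0,8],"angular":[0,0,0],"hand":-1},{"slide":[0,0,4],"angular":[0,0,0],"hand":-1},{"slide":[0,0,3],"angular":[0,0,0],"hand":-1},{"slide":[0,0,0],"angular":[0,0,0],"hand":-1},{"slide":[0,0,0],"angular":[0,0,0],"hand":-1}]'
```

```text
[[ 0.5232 -0.1942  0.025 ]
 [ 0.6683 -0.2161  0.025 ]
 [ 0.5042 -0.3304  0.025 ]]
time_s: 6.8
tcp_pos: [0.5856, -0.269, 0.0123]
tcp_rot: [0.001, 0.642, 0.767, 0.0]
force: [1.0, 0.6, 0.2]
gripper_width: 0.257
grasp_force: 39.6
```

```bash
python3 -m pendant '[{"slide":[0,0,1],"angular":[0,0,0],"hand":-1},{"slide":[0,0,1],"angular":[0,0,0],"hand":-1},{"slide":[0,0,0],"angular":[0,0,0],"hand":-1}]'
python3 -m pendant '[{"slide":[0,0,1],"angular":[0,0,0],"hand":-1},{"slide":[0,0,0],"angular":[0,0,0],"hand":-1}]'
python3 -m pendant '[{"slide":[0,0,0],"angular":[0,0,0],"hand":-0.4},{"slide":[0,0,0],"angular":[0,0,0],"hand":-0.3},{"slide":[0,0,0],"angular":[0,0,0],"hand":-0.2},{"slide":[0,0,0],"angular":[0,0,0],"hand":-0.1},{"slide":[0,0,0],"angular":[0,0,0],"hand":0},{"slide":[0,0,0],"angular":[0,0,0],"hand":0},{"slide":[0,0,-15],"angular":[0,0,0],"hand":0},{"slide":[0,0,-35],"angular":[0,0,0],"hand":0},{"slide":[0,0,-40],"angular":[0,0,0],"hand":0},{"slide":[0,0,-30],"angular":[0,0,0],"hand":0}]'
python3 - <<'E'
from h import *
st,p,d=look("w3");c=cam("wrist",st);P=cloud(c,d);print(st['tcp_pos'],yaw(st))
seg(P,p,z0=.011,box=(.53,.64,-.32,-.215),minpx=40)
print("to plunger",delta(st,.4569,-.1189,.1,74.7))
E
```

```text
time_s: 7.1
tcp_pos: [0.5853, -0.269, 0.0098]
tcp_rot: [0.0, 0.642, 0.767, 0.0]
force: [-0.3, 0.7, 2.8]
gripper_width: 0.256
grasp_force: 39.8
time_s: 7.3
tcp_pos: [0.5854, -0.269, 0.0097]
tcp_rot: [0.0, 0.642, 0.767, 0.0]
force: [-2.9, 1.1, 11.0]
gripper_width: 0.257
grasp_force: 40.4
time_s: 8.3
tcp_pos: [0.5857, -0.2691, 0.1317]
tcp_rot: [0.001, 0.642, 0.767, 0.0]
force: [1.1, -0.5, 0.4]
gripper_width: 0.5
grasp_force: 0.0
[ 0.58570402 -0.26905655  0.13167266] 100.10882323445328
px [267 185  29  55] 1119 c [ 0.5858 -0.2737] LxW 0.0481 0.0249 ang 99.9 ztop 0.0275 col [169. 217. 232.]
to plunger (array([ 170.5, -100.5,   31.2]), np.float64(25.40882323445328))
```

Fitting set down fine in the yellow tray (top at 27.5 mm, as expected). Now the plunger, gripped on its thick body.

```bash
python3 -m pendant '[{"slide":[14,-11.5,0],"angular":[0,0,0],"hand":0},{"slide":[28.1,-22.9,0],"angular":[0,0,0],"hand":0},{"slide":[28.1,-22.9,0],"angular":[0,0,0],"hand":0},{"slide":[28.1,-22.9,0],"angular":[0,0,0],"hand":0},{"slide":[28.1,-22.9,0],"angular":[0,0,0],"hand":0},{"slide":[14.3,-11.5,0],"angular":[0,0,0],"hand":0},{"slide":[0,0,25],"angular":[0,0,8.4],"hand":0},{"slide":[0,0,35],"angular":[0,0,8.5],"hand":0},{"slide":[0,0,0],"angular":[0,0,8.5],"hand":0},{"slide":[0,0,0],"angular":[0,0,0],"hand":0}]' 60
python3 - <<'E'
from h import *
s=bot.get_state();print(s['tcp_pos'],yaw(s),delta(s,.4482,-.1507,.005,74.7))
E
```

```text
time_s: 9.35
tcp_pos: [0.4472, -0.1502, 0.0682]
tcp_rot: [-0.0, 0.795, 0.606, -0.0]
force: [-0.3, 0.6, 0.6]
gripper_width: 0.5
grasp_force: 0.0
[ 0.44716607 -0.15020658  0.06815348] 74.63229939583198 (array([-0.2,  1.2, 63.2]), np.float64(-0.06770060416802437))
```

```bash
python3 -m pendant '[{"slide":[0,1.2,20],"angular":[0,0,0],"hand":0},{"slide":[0,0,25],"angular":[0,0,0],"hand":0},{"slide":[0,0,12],"angular":[0,0,0],"hand":0},{"slide":[0,0,5],"angular":[0,0,0],"hand":0},{"slide":[0,0,2],"angular":[0,0,0],"hand":0},{"slide":[0,0,0],"angular":[0,0,0],"hand":0},{"slide":[0,0,0],"angular":[0,0,0],"hand":0}]' 60
python3 -m pendant '[{"slide":[0,0,0],"angular":[0,0,0],"hand":-1},{"slide":[0,0,0],"angular":[0,0,0],"hand":-1},{"slide":[0,0,0],"angular":[0,0,0],"hand":-1},{"slide":[0,0,0],"angular":[0,0,0],"hand":-1},{"slide":[0,0,0],"angular":[0,0,0],"hand":-1},{"slide":[0,0,0],"angular":[0,0,0],"hand":-1},{"slide":[0,0,0],"angular":[0,0,0],"hand":-1},{"slide":[0,0,0],"angular":[0,0,0],"hand":-1}]' 60
python3 -m pendant '[{"slide":[0,0,-10],"angular":[0,0,0],"hand":-1},{"slide":[0,0,-20],"angular":[0,0,0],"hand":-1},{"slide":[0,0,-40],"angular":[0,0,0],"hand":-1},{"slide":[0,0,-40],"angular":[0,0,0],"hand":-1},{"slide":[0,0,-40],"angular":[0,0,0],"hand":-1},{"slide":[0,0,0],"angular":[0,0,0],"hand":-1},{"slide":[0,0,0],"angular":[0,0,0],"hand":-1}]'
python3 - <<'E'
from h import *
s=bot.get_state();print(s['tcp_pos'],yaw(s))
# tcp goal for plunger: centre at tray (0,-30), tcp 33 mm toward tray -x
t=np.radians(3.1);T=np.array([.574,.289])+[[np.cos(t),-np.sin(t)],[np.sin(t),np.cos(t)]]@np.array([-.033,-.030]);print(T,delta(s,*T))
E
```

```text
time_s: 10.05
tcp_pos: [0.4492, -0.1509, 0.005]
tcp_rot: [0.001, 0.795, 0.607, 0.0]
force: [-0.5, -0.4, 0.3]
gripper_width: 0.499
grasp_force: 0.0
time_s: 10.85
tcp_pos: [0.449, -0.1508, 0.0049]
tcp_rot: [0.0, 0.795, 0.607, 0.0]
force: [-0.8, 0.5, 5.8]
gripper_width: 0.152
grasp_force: 58.5
time_s: 11.55
tcp_pos: [0.449, -0.1508, 0.1554]
tcp_rot: [0.001, 0.795, 0.607, 0.001]
force: [-0.1, 0.3, -1.5]
gripper_width: 0.154
grasp_force: 58.9
[ 0.44895188 -0.15075162  0.15543542] 74.71151094822977
[0.54267065 0.2572593 ] (array([ 4.183e+02, -1.720e+01, -1.000e-01]), None)
```

```bash
python3 -m pendant '[{"slide":[20,-0.8,0],"angular":[0,0,0],"hand":-1},{"slide":[42,-1.7,0],"angular":[0,0,0],"hand":-1},{"slide":[42,-1.7,0],"angular":[0,0,0],"hand":-1},{"slide":[42,-1.7,0],"angular":[0,0,0],"hand":-1},{"slide":[42,-1.7,0],"angular":[0,0,0],"hand":-1},{"slide":[42,-1.7,0],"angular":[0,0,0],"hand":-1},{"slide":[42,-1.7,0],"angular":[0,0,0],"hand":-1},{"slide":[42,-1.7,0],"angular":[0,0,0],"hand":-1},{"slide":[42,-1.7,0],"angular":[0,0,0],"hand":-1},{"slide":[42,-1.7,0],"angular":[0,0,0],"hand":-1},{"slide":[20,-0.8,0],"angular":[0,0,0],"hand":-1}]'
python3 -m pendant '[{"slide":[0,0,0],"angular":[0,0,4],"hand":-1},{"slide":[0,0,0],"angular":[0,0,8],"hand":-1},{"slide":[0,0,0],"angular":[0,0,8],"hand":-1},{"slide":[0,0,0],"angular":[0,0,8],"hand":-1},{"slide":[0,0,0],"angular":[0,0,8],"hand":-1},{"slide":[0,0,0],"angular":[0,0,8],"hand":-1},{"slide":[0,0,0],"angular":[0,0,8],"hand":-1},{"slide":[0,0,0],"angular":[0,0,8],"hand":-1},{"slide":[0,0,0],"angular":[0,0,8],"hand":-1},{"slide":[0,0,0],"angular":[0,0,3.6],"hand":-1},{"slide":[0,0,0],"angular":[0,0,0],"hand":-1},{"slide":[0,0,0],"angular":[0,0,0],"hand":-1}]'
python3 - <<'E'
from h import *
st,p,d=look("w4");c=cam("wrist",st);P=cloud(c,d);print(st['tcp_pos'],yaw(st),st['gripper_width'])
h=cv2.cvtColor(p,cv2.COLOR_BGR2HSV);m=cv2.inRange(h,(105,120,50),(125,255,255));cn=max(cv2.findContours(m,0,2)[0],key=cv2.contourArea)
print("blue",cv2.minAreaRect(ray(c,cn[:,0],.025)[:,:2].astype(np.float32)))
E
```

```text
time_s: 12.65
tcp_pos: [0.542, 0.2597, 0.1523]
tcp_rot: [-0.0, 0.794, 0.608, -0.001]
force: [-0.6, -0.4, -1.8]
gripper_width: 0.154
grasp_force: 58.8
time_s: 13.85
tcp_pos: [0.5418, 0.2563, 0.1531]
tcp_rot: [0.0, 1.0, 0.028, -0.001]
force: [0.2, -0.2, -1.7]
gripper_width: 0.15
grasp_force: 58.8
[0.54183897 0.25632778 0.1531204 ] 3.1994996657652024 0.15021154624750888
blue ((0.5732914209365845, 0.2876199185848236), (0.15132680535316467, 0.14138340950012207), 3.076362371444702)
```

View pics/w4.png

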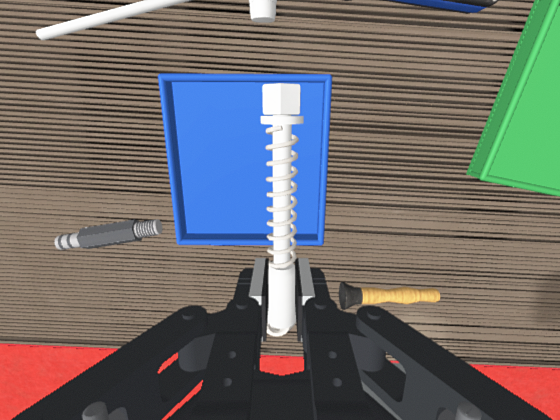

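The plunger hangs level over the blue tray (rim (160,75)–(325,243)). The adapter (108,234) has its threaded end at right, and the stick is at (390,296). Lowering, and measuring both parts from this same picture.

```bash
python3 -m pendant '[{"slide":[0,0,20],"angular":[0,0,0],"hand":-1},{"slide":[0,0,40],"angular":[0,0,0],"hand":-1},{"slide":[0,0,40],"angular":[0,0,0],"hand":-1},{"slide":[0,0,25],"angular":[0,0,0],"hand":-1},{"slide":[0,0,12],"angular":[0,0,0],"hand":-1},{"slide":[0,0,4],"angular":[0,0,0],"hand":-1},{"slide":[0,0,0],"angular":[0,0,0],"hand":-1},{"slide":[0,0,0],"angular":[0,0,0],"hand":-1}]'
python3 -m pendant '[{"slide":[0,0,1.5],"angular":[0,0,0],"hand":-1},{"slide":[0,0,0],"angular":[0,0,0],"hand":-1},{"slide":[0,0,0],"angular":[0,0,0],"hand":-1}]'
python3 - <<'E'
from h import *
st,p,d=load("w4");c=cam("wrist",st);P=cloud(c,d)
seg(P,p,box=(.4,.54,.3,.52)); seg(P,p,box=(.36,.52,.0,.22))
E
```

```text
time_s: 14.7
tcp_pos: [0.5436, 0.2574, 0.0147]
tcp_rot: [-0.0, 1.0, 0.027, 0.001]
force: [-0.0, -0.2, -1.1]
gripper_width: 0.154
grasp_force: 58.8
time_s: 15.0
tcp_pos: [0.5429, 0.2571, 0.0124]
tcp_rot: [-0.0, 1.0, 0.027, 0.0]
force: [-0.3, -0.6, -1.5]
gripper_width: 0.152
grasp_force: 58.8
px [172 195  64  50] 1109 c [0.5184 0.3284] LxW 0.0549 0.0457 ang 93.3 ztop 0.0273 col [181.  97.  52.]
px [ 55 219 108  31] 2018 c [0.4955 0.4258] LxW 0.1056 0.023 ang 102.6 ztop 0.0226 col [125. 123. 123.]
px [315 222  10  23] 147 c [0.5111 0.2167] LxW 0.0177 0.0065 ang 0.9 ztop 0.0267 col [214. 117.  63.]
px [339 282 101  28] 1591 c [0.4411 0.1341] LxW 0.1051 0.029 ang 90.6 ztop 0.0297 col [ 94. 146. 173.]
```

```bash
python3 -m pendant '[{"slide":[0,0,1.5],"angular":[0,0,0],"hand":-1},{"slide":[0,0,0],"angular":[0,0,0],"hand":-1},{"slide":[0,0,0],"angular":[0,0,0],"hand":-1}]'
python3 -m pendant '[{"slide":[0,0,1.2],"angular":[0,0,0],"hand":-1},{"slide":[0,0,0],"angular":[0,0,0],"hand":-1},{"slide":[0,0,0],"angular":[0,0,0],"hand":-1}]'
```

```text
time_s: 15.3
tcp_pos: [0.5425, 0.257, 0.0103]
tcp_rot: [0.0, 1.0, 0.027, -0.0]
force: [0.4, 0.1, -1.8]
gripper_width: 0.151
grasp_force: 58.8
time_s: 15.6
tcp_pos: [0.5426, 0.257, 0.0091]
tcp_rot: [-0.0, 1.0, 0.027, 0.0]
force: [-0.1, -0.5, -0.6]
gripper_width: 0.156
grasp_force: 58.8
```

```bash
python3 -m pendant '[{"slide":[0,0,0],"angular":[0,0,0],"hand":-0.6},{"slide":[0,0,0],"angular":[0,0,0],"hand":-0.5},{"slide":[0,0,0],"angular":[0,0,0],"hand":-0.34},{"slide":[0,0,0],"angular":[0,0,0],"hand":-0.34},{"slide":[0,0,0],"angular":[0,0,0],"hand":-0.34},{"slide":[0,0,-10],"angular":[0,0,0],"hand":-0.34},{"slide":[0,0,-30],"angular":[0,0,0],"hand":-0.34},{"slide":[0,0,-40],"angular":[0,0,0],"hand":0},{"slide":[0,0,-30],"angular":[0,0,0],"hand":0},{"slide":[0,0,0],"angular":[0,0,0],"hand":0}]' 35
python3 -c "
from h import *
s,p,d=look('w5');P=cloud(cam('wrist',s),d);seg(P,p,z0=.009,box=(.51,.635,.235,.34),minpx=40)"
python3 -m pendant '[{"slide":[-27,30,0],"angular":[0,0,0],"hand":0},{"slide":[-27,30,0],"angular":[0,0,0],"hand":0},{"slide":[-27,30,0],"angular":[0,0,0],"hand":0},{"slide":[-27,30,0],"angular":[0,0,0],"hand":0},{"slide":[0,0,0],"angular":[0,0,-8],"hand":0},{"slide":[0,0,0],"angular":[0,0,-8],"hand":0},{"slide":[0,0,0],"angular":[0,0,-8],"hand":0},{"slide":[0,0,0],"angular":[0,0,-8],"hand":0},{"slide":[0,0,0],"angular":[0,0,-8],"hand":0},{"slide":[0,0,0],"angular":[0,0,-8],"hand":0},{"slide":[0,0,0],"angular":[0,0,-8],"hand":0},{"slide":[0,0,0],"angular":[0,0,-8],"hand":0},{"slide":[0,0,0],"angular":[0,0,-8],"hand":0},{"slide":[0,0,0],"angular":[0,0,-8],"hand":0},{"slide":[0,0,0],"angular":[0,0,-7.4],"hand":0},{"slide":[0,0,0],"angular":[0,0,0],"hand":0},{"slide":[0,0,0],"angular":[0,0,0],"hand":0}]'
python3 -c "
from h import *
s=bot.get_state();print(s['tcp_pos'],yaw(s),delta(s,.441,.131,.005,90.4))"
```

```text
time_s: 16.6
tcp_pos: [0.5455, 0.2583, 0.1244]
tcp_rot: [-0.002, 1.0, 0.027, 0.004]
force: [0.7, 0.4, -0.1]
gripper_width: 0.502
grasp_force: 0.0
px [272 102  24 142] 2182 c [0.5744 0.258 ] LxW 0.1172 0.0181 ang 3.1 ztop 0.0239 col [233. 232. 232.]
time_s: 18.35
tcp_pos: [0.4407, 0.1312, 0.1186]
tcp_rot: [-0.0, 0.705, 0.709, -0.001]
force: [0.0, 0.2, -0.8]
gripper_width: 0.502
grasp_force: 0.0
[0.44069965 0.13116921 0.11861173] 90.30865163068108 (array([-1.000e-01,  4.000e-01,  1.136e+02]), np.float64(-0.0913483693189221))
```

Plunger is down flat at tray (0,-30). Now the stick.

```bash
python3 -m pendant '[{"slide":[0,0,20],"angular":[0,0,0],"hand":0},{"slide":[0,0,40],"angular":[0,0,0],"hand":0},{"slide":[0,0,30],"angular":[0,0,0],"hand":0},{"slide":[0,0,15],"angular":[0,0,0],"hand":0},{"slide":[0,0,6],"angular":[0,0,0],"hand":0},{"slide":[0,0,1.5],"angular":[0,0,0],"hand":0},{"slide":[0,0,0],"angular":[0,0,0],"hand":0},{"slide":[0,0,0],"angular":[0,0,-0.1],"hand":-1},{"slide":[0,0,0],"angular":[0,0,0],"hand":-1},{"slide":[0,0,0],"angular":[0,0,0],"hand":-1},{"slide":[0,0,0],"angular":[0,0,0],"hand":-1},{"slide":[0,0,0],"angular":[0,0,0],"hand":-1},{"slide":[0,0,0],"angular":[0,0,0],"hand":-1},{"slide":[0,0,0],"angular":[0,0,0],"hand":-1},{"slide":[0,0,0],"angular":[0,0,0],"hand":-1}]' 35
python3 -c "
from h import *
s=bot.get_state();print(s['tcp_pos'])"
python3 -m pendant '[{"slide":[0,0,-10],"angular":[0,0,0],"hand":-1},{"slide":[0,0,-20],"angular":[0,0,0],"hand":-1},{"slide":[0,0,-40],"angular":[0,0,0],"hand":-1},{"slide":[0,0,-40],"angular":[0,0,0],"hand":-1},{"slide":[0,0,0],"angular":[0,0,0],"hand":-1},{"slide":[0,0,0],"angular":[0,0,0],"hand":-1}]'
python3 - <<'E'
from h import *
s=bot.get_state();print(s['tcp_pos'],yaw(s))
t=np.radians(3.1);T=np.array([.5735,.2878])+[[np.cos(t),-np.sin(t)],[np.sin(t),np.cos(t)]]@np.array([-.003,.031]);print(T,delta(s,*T))
E
```

```text
time_s: 19.85
tcp_pos: [0.4419, 0.1315, 0.0074]
tcp_rot: [0.0, 0.703, 0.711, 0.001]
force: [-0.7, -0.5, 6.9]
gripper_width: 0.189
grasp_force: 35.7
[0.44189292 0.1315092  0.00741614]
time_s: 20.45
tcp_pos: [0.4418, 0.1315, 0.1178]
tcp_rot: [0.001, 0.703, 0.711, 0.001]
force: [-0.6, 0.4, -1.4]
gripper_width: 0.188
grasp_force: 34.9
[0.44176561 0.13145339 0.11784538] 90.59971988673847
[0.56882795 0.3185924 ] (array([185.8, 129. ,   0.5]), None)
```

```bash
python3 -m pendant '[{"slide":[15,10.5,0],"angular":[0,0,0],"hand":-1},{"slide":[31,21.5,0],"angular":[0,0,0],"hand":-1},{"slide":[31,21.5,0],"angular":[0,0,0],"hand":-1},{"slide":[31,21.5,0],"angular":[0,0,0],"hand":-1},{"slide":[31,21.5,0],"angular":[0,0,0],"hand":-1},{"slide":[31,21.5,0],"angular":[0,0,0],"hand":-1},{"slide":[15.8,11,0],"angular":[0,0,0],"hand":-1}]'
python3 -m pendant '[{"slide":[0,0,0],"angular":[0,0,4],"hand":-1},{"slide":[0,0,0],"angular":[0,0,8],"hand":-1},{"slide":[0,0,0],"angular":[0,0,8],"hand":-1},{"slide":[0,0,0],"angular":[0,0,8],"hand":-1},{"slide":[0,0,0],"angular":[0,0,8],"hand":-1},{"slide":[0,0,0],"angular":[0,0,8],"hand":-1},{"slide":[0,0,0],"angular":[0,0,8],"hand":-1},{"slide":[0,0,0],"angular":[0,0,8],"hand":-1},{"slide":[0,0,0],"angular":[0,0,8],"hand":-1},{"slide":[0,0,0],"angular":[0,0,8],"hand":-1},{"slide":[0,0,0],"angular":[0,0,8],"hand":-1},{"slide":[0,0,0],"angular":[0,0,3.5],"hand":-1},{"slide":[0,0,0],"angular":[0,0,0],"hand":-1},{"slide":[0,0,0],"angular":[0,0,0],"hand":-1}]'
python3 -c "
from h import *
s,p,d=look('w6');print(s['tcp_pos'],yaw(s),delta(s,.5688,.3186,.0125))"
```

```text
time_s: 21.15
tcp_pos: [0.5688, 0.3205, 0.1146]
tcp_rot: [-0.0, 0.703, 0.711, -0.001]
force: [0.1, 0.4, -0.4]
gripper_width: 0.187
grasp_force: 34.8
time_s: 22.55
tcp_pos: [0.5675, 0.318, 0.1151]
tcp_rot: [0.001, 1.0, 0.028, -0.001]
force: [-0.9, 0.1, -0.2]
gripper_width: 0.185
grasp_force: 34.8
[0.5674684  0.31802516 0.11511336] 3.210552732161416 (array([  1.6,  -0.6, 102.6]), None)
```

View pics/w6.png

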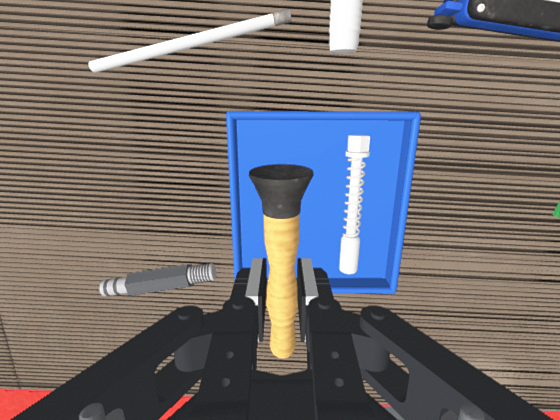

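The stick is held straight, cup at (281,180), to the left of the flat plunger (352,205) with clear space between them. Lowering it.

```bash
python3 -m pendant '[{"slide":[1.6,-0.6,20],"angular":[0,0,0],"hand":-1},{"slide":[0,0,35],"angular":[0,0,0],"hand":-1},{"slide":[0,0,27],"angular":[0,0,0],"hand":-1},{"slide":[0,0,12],"angular":[0,0,0],"hand":-1},{"slide":[0,0,5],"angular":[0,0,0],"hand":-1},{"slide":[0,0,3],"angular":[0,0,0],"hand":-1},{"slide":[0,0,0],"angular":[0,0,0],"hand":-1},{"slide":[0,0,0],"angular":[0,0,0],"hand":-1}]'
python3 -m pendant '[{"slide":[0,0,1.5],"angular":[0,0,0],"hand":-1},{"slide":[0,0,0],"angular":[0,0,0],"hand":-1},{"slide":[0,0,0],"angular":[0,0,0],"hand":-1}]'
python3 -c "
from h import *
s=bot.get_state();print(s['tcp_pos'],yaw(s))"
```

```text
time_s: 23.4
tcp_pos: [0.5706, 0.3196, 0.0158]
tcp_rot: [-0.0, 1.0, 0.027, 0.001]
force: [-0.3, -0.6, -0.1]
gripper_width: 0.19
grasp_force: 34.8
time_s: 23.7
tcp_pos: [0.57, 0.3192, 0.0134]
tcp_rot: [-0.0, 1.0, 0.027, 0.0]
force: [0.4, -0.8, -0.4]
gripper_width: 0.183
grasp_force: 34.8
[0.56997182 0.31921638 0.01344668] 3.1088290455079695
```

```bash
python3 -m pendant '[{"slide":[0,0,1.5],"angular":[0,0,0],"hand":-1},{"slide":[0,0,0.7],"angular":[0,0,0],"hand":-1},{"slide":[0,0,0],"angular":[0,0,0],"hand":-1}]'
python3 -m pendant '[{"slide":[0,0,0],"angular":[0,0,0],"hand":-0.5},{"slide":[0,0,0],"angular":[0,0,0],"hand":-0.4},{"slide":[0,0,0],"angular":[0,0,0],"hand":-0.3},{"slide":[0,0,0],"angular":[0,0,0],"hand":-0.3},{"slide":[0,0,0],"angular":[0,0,0],"hand":-0.3},{"slide":[0,0,-10],"angular":[0,0,0],"hand":-0.3},{"slide":[0,0,-30],"angular":[0,0,0],"hand":-0.3},{"slide":[0,0,-40],"angular":[0,0,0],"hand":0},{"slide":[0,0,-30],"angular":[0,0,0],"hand":0},{"slide":[0,0,0],"angular":[0,0,0],"hand":0}]' 70
python3 -c "
from h import *
s,p,d=look('w7');P=cloud(cam('wrist',s),d);seg(P,p,z0=.009,box=(.51,.635,.235,.345),minpx=40);seg(P,p,box=(.4,.54,.37,.52))"
python3 -m pendant '[{"slide":[-17,-27.2,0],"angular":[0,0,0],"hand":0},{"slide":[-17,-27.2,0],"angular":[0,0,0],"hand":0},{"slide":[-17,-27.2,0],"angular":[0,0,0],"hand":0},{"slide":[-17,-27.2,0],"angular":[0,0,0],"hand":0},{"slide":[0,0,0],"angular":[0,0,-8.3],"hand":0},{"slide":[0,0,0],"angular":[0,0,-8.3],"hand":0},{"slide":[0,0,0],"angular":[0,0,-8.3],"hand":0},{"slide":[0,0,0],"angular":[0,0,-8.3],"hand":0},{"slide":[0,0,0],"angular":[0,0,-8.3],"hand":0},{"slide":[0,0,0],"angular":[0,0,-8.3],"hand":0},{"slide":[0,0,0],"angular":[0,0,-8.3],"hand":0},{"slide":[0,0,0],"angular":[0,0,-8.3],"hand":0},{"slide":[0,0,0],"angular":[0,0,-8.3],"hand":0},{"slide":[0,0,0],"angular":[0,0,-8.3],"hand":0},{"slide":[0,0,0],"angular":[0,0,-8.3],"hand":0},{"slide":[0,0,0],"angular":[0,0,-8.2],"hand":0},{"slide":[0,0,0],"angular":[0,0,0],"hand":0},{"slide":[0,0,0],"angular":[0,0,0],"hand":0}]'
python3 -c "
from h import *
s=bot.get_state();print(s['tcp_pos'],yaw(s),delta(s,.4959,.4238,.005,102.6))"
```

```text
time_s: 24.0
tcp_pos: [0.5701, 0.3193, 0.0115]
tcp_rot: [-0.0, 1.0, 0.027, 0.0]
force: [-0.9, -0.6, 5.7]
gripper_width: 0.186
grasp_force: 35.5
time_s: 25.0
tcp_pos: [0.5728, 0.3207, 0.1267]
tcp_rot: [-0.002, 1.0, 0.027, 0.004]
force: [0.2, 0.1, -0.3]
gripper_width: 0.501
grasp_force: 0.0
px [341 142  28 132] 2001 c [0.5746 0.259 ] LxW 0.1176 0.0185 ang 2.1 ztop 0.0241 col [238. 237. 238.]
px [266 147  35 119] 2256 c [0.5728 0.3183] LxW 0.105 0.0276 ang 4.1 ztop 0.034 col [108. 160. 181.]
px [111 264 111  32] 1986 c [0.4954 0.426 ] LxW 0.105 0.0231 ang 103.0 ztop 0.0224 col [132. 130. 130.]
time_s: 26.85
tcp_pos: [0.4956, 0.4237, 0.1201]
tcp_rot: [-0.0, 0.627, 0.779, -0.001]
force: [0.1, 0.6, 0.0]
gripper_width: 0.5
grasp_force: 0.0
[0.49558839 0.42373005 0.12011979] 102.38531429835973 (array([1.000e-01, 5.000e-01, 1.151e+02]), np.float64(-0.21468570164026346))
```

Stick is down flat at tray y +30, with 59 mm between its axis and the plunger's. Now the adapter.

```bash
python3 -m pendant '[{"slide":[0,0,20],"angular":[0,0,-0.2],"hand":0},{"slide":[0,0,40],"angular":[0,0,0],"hand":0},{"slide":[0,0,30],"angular":[0,0,0],"hand":0},{"slide":[0,0,16],"angular":[0,0,0],"hand":0},{"slide":[0,0,7],"angular":[0,0,0],"hand":0},{"slide":[0,0,2],"angular":[0,0,0],"hand":0},{"slide":[0,0,0],"angular":[0,0,0],"hand":0},{"slide":[0,0,0],"angular":[0,0,0],"hand":0},{"slide":[0,0,0],"angular":[0,0,0],"hand":-1},{"slide":[0,0,0],"angular":[0,0,0],"hand":-1},{"slide":[0,0,0],"angular":[0,0,0],"hand":-1},{"slide":[0,0,0],"angular":[0,0,0],"hand":-1},{"slide":[0,0,0],"angular":[0,0,0],"hand":-1},{"slide":[0,0,0],"angular":[0,0,0],"hand":-1},{"slide":[0,0,0],"angular":[0,0,0],"hand":-1},{"slide":[0,0,0],"angular":[0,0,0],"hand":-1}]' 70
python3 -m pendant '[{"slide":[0,0,-10],"angular":[0,0,0],"hand":-1},{"slide":[0,0,-20],"angular":[0,0,0],"hand":-1},{"slide":[0,0,-40],"angular":[0,0,0],"hand":-1},{"slide":[0,0,-40],"angular":[0,0,0],"hand":-1},{"slide":[0,0,-30],"angular":[0,0,0],"hand":-1},{"slide":[0,0,0],"angular":[0,0,0],"hand":-1},{"slide":[0,0,0],"angular":[0,0,0],"hand":-1}]'
python3 - <<'E'
from h import *
s=bot.get_state();print(s['tcp_pos'],yaw(s))
t=np.radians(-8.2);T=np.array([.636,0.])+[[np.cos(t),-np.sin(t)],[np.sin(t),np.cos(t)]]@np.array([-.002,-.030]);print(T,delta(s,*T))
E
```

```text
time_s: 28.45
tcp_pos: [0.4966, 0.4246, 0.0074]
tcp_rot: [0.0, 0.624, 0.782, 0.001]
force: [-1.1, -1.3, 6.2]
gripper_width: 0.228
grasp_force: 68.3
time_s: 29.15
tcp_pos: [0.4962, 0.4242, 0.147]
tcp_rot: [0.0, 0.624, 0.782, 0.001]
force: [0.0, 0.5, -2.4]
gripper_width: 0.228
grasp_force: 69.1
[0.49616258 0.42421172 0.14699974] 102.80578105623643
[ 0.62974158 -0.02940803] (array([-4.719e+02,  2.970e+01, -3.000e-01]), None)
```

```bash
python3 -m pendant '[{"slide":[-20,1.3,0],"angular":[0,0,0],"hand":-1},{"slide":[-43.2,2.7,0],"angular":[0,0,0],"hand":-1},{"slide":[-43.2,2.7,0],"angular":[0,0,0],"hand":-1},{"slide":[-43.2,2.7,0],"angular":[0,0,0],"hand":-1},{"slide":[-43.2,2.7,0],"angular":[0,0,0],"hand":-1},{"slide":[-43.2,2.7,0],"angular":[0,0,0],"hand":-1},{"slide":[-43.2,2.7,0],"angular":[0,0,0],"hand":-1},{"slide":[-43.2,2.7,0],"angular":[0,0,0],"hand":-1},{"slide":[-43.2,2.7,0],"angular":[0,0,0],"hand":-1},{"slide":[-43.2,2.7,0],"angular":[0,0,0],"hand":-1},{"slide":[-43.2,2.7,0],"angular":[0,0,0],"hand":-1},{"slide":[-20,1.3,0],"angular":[0,0,0],"hand":-1}]'
python3 -m pendant '[{"slide":[0,0,0],"angular":[0,0,4.5],"hand":-1},{"slide":[0,0,0],"angular":[0,0,8.5],"hand":-1},{"slide":[0,0,0],"angular":[0,0,8.5],"hand":-1},{"slide":[0,0,0],"angular":[0,0,8.5],"hand":-1},{"slide":[0,0,0],"angular":[0,0,8.5],"hand":-1},{"slide":[0,0,0],"angular":[0,0,8.5],"hand":-1},{"slide":[0,0,0],"angular":[0,0,8.5],"hand":-1},{"slide":[0,0,0],"angular":[0,0,8.5],"hand":-1},{"slide":[0,0,0],"angular":[0,0,8.5],"hand":-1},{"slide":[0,0,0],"angular":[0,0,8.5],"hand":-1},{"slide":[0,0,0],"angular":[0,0,8.5],"hand":-1},{"slide":[0,0,0],"angular":[0,0,8.5],"hand":-1},{"slide":[0,0,0],"angular":[0,0,8.5],"hand":-1},{"slide":[0,0,0],"angular":[0,0,4.5],"hand":-1},{"slide":[0,0,0],"angular":[0,0,0],"hand":-1},{"slide":[0,0,0],"angular":[0,0,0],"hand":-1}]'
python3 - <<'E'
from h import *
st,p,d=look("w8");c=cam("wrist",st);print(st['tcp_pos'],yaw(st),st['gripper_width'])
h=cv2.cvtColor(p,cv2.COLOR_BGR2HSV);m=cv2.inRange(h,(50,120,40),(80,255,255));cn=max(cv2.findContours(m,0,2)[0],key=cv2.contourArea)
print("green",cv2.minAreaRect(ray(c,cn[:,0],.025)[:,:2].astype(np.float32)))
E
```

```text
time_s: 30.35
tcp_pos: [0.6287, -0.0339, 0.1441]
tcp_rot: [-0.001, 0.625, 0.781, -0.001]
force: [-0.7, -0.1, -1.3]
gripper_width: 0.225
grasp_force: 69.1
time_s: 31.95
tcp_pos: [0.6284, -0.0301, 0.1446]
tcp_rot: [0.0, 0.998, -0.071, -0.001]
force: [-0.6, -0.7, -1.7]
gripper_width: 0.23
grasp_force: 69.1
[ 0.62839643 -0.03011297  0.14457722] -8.086917777722482 0.23002123153191784
green ((0.6386732459068298, -0.001941189169883728), (0.14136207103729248, 0.15043920278549194), 81.89917755126953)
```

View pics/w8.png

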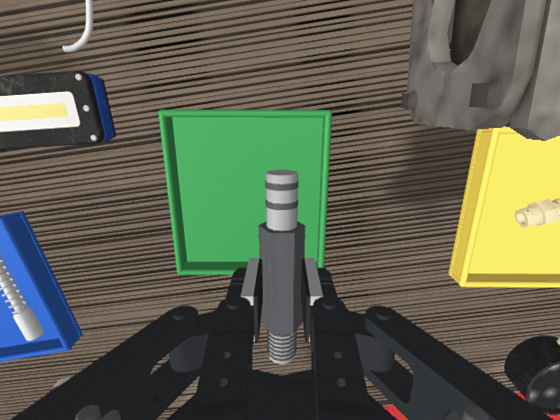

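Adapter held straight (282,265) over the green tray (rim (160,110)–(325,275)), which measures 141×150 mm, so its pose is good. Lowering.

```bash
python3 -m pendant '[{"slide":[4.2,0.6,20],"angular":[0,0,0],"hand":-1},{"slide":[0,0,40],"angular":[0,0,0],"hand":-1},{"slide":[0,0,35],"angular":[0,0,0],"hand":-1},{"slide":[0,0,20],"angular":[0,0,0],"hand":-1},{"slide":[0,0,10],"angular":[0,0,0],"hand":-1},{"slide":[0,0,5],"angular":[0,0,0],"hand":-1},{"slide":[0,0,0],"angular":[0,0,0],"hand":-1},{"slide":[0,0,0],"angular":[0,0,0],"hand":-1},{"slide":[0,0,1],"angular":[0,0,0],"hand":-1},{"slide":[0,0,0],"angular":[0,0,0],"hand":-1},{"slide":[0,0,0],"angular":[0,0,0],"hand":-1}]'
python3 -m pendant '[{"slide":[0,0,1],"angular":[0,0,0],"hand":-1},{"slide":[0,0,0],"angular":[0,0,0],"hand":-1},{"slide":[0,0,0],"angular":[0,0,0],"hand":-1}]'
```

```text
time_s: 33.1
tcp_pos: [0.6339, -0.0308, 0.0155]
tcp_rot: [-0.0, 0.997, -0.071, 0.0]
force: [0.4, -0.2, -1.7]
gripper_width: 0.227
grasp_force: 69.1
time_s: 33.4
tcp_pos: [0.6336, -0.0308, 0.0139]
tcp_rot: [0.0, 0.997, -0.071, -0.0]
force: [0.7, -0.1, -1.3]
gripper_width: 0.228
grasp_force: 69.1
```

```bash
python3 -m pendant '[{"slide":[0,0,1.5],"angular":[0,0,0],"hand":-1},{"slide":[0,0,0],"angular":[0,0,0],"hand":-1},{"slide":[0,0,0],"angular":[0,0,0],"hand":-1}]'
python3 -m pendant '[{"slide":[0,0,1],"angular":[0,0,0],"hand":-1},{"slide":[0,0,0],"angular":[0,0,0],"hand":-1},{"slide":[0,0,0],"angular":[0,0,0],"hand":-1}]'
```

```text
time_s: 33.7
tcp_pos: [0.6335, -0.0308, 0.0123]
tcp_rot: [-0.0, 0.997, -0.071, -0.0]
force: [-0.3, 0.1, -1.1]
gripper_width: 0.228
grasp_force: 69.1
time_s: 34.0
tcp_pos: [0.6337, -0.0308, 0.0115]
tcp_rot: [-0.0, 0.997, -0.071, 0.0]
force: [-0.2, -0.1, -1.3]
gripper_width: 0.231
grasp_force: 69.2
```

```bash
python3 -m pendant '[{"slide":[0,0,0.8],"angular":[0,0,0],"hand":-1},{"slide":[0,0,0],"angular":[0,0,0],"hand":-1},{"slide":[0,0,0],"angular":[0,0,0],"hand":-0.5},{"slide":[0,0,0],"angular":[0,0,0],"hand":-0.4},{"slide":[0,0,0],"angular":[0,0,0],"hand":-0.25},{"slide":[0,0,0],"angular":[0,0,0],"hand":-0.25},{"slide":[0,0,0],"angular":[0,0,0],"hand":-0.25},{"slide":[0,0,-10],"angular":[0,0,0],"hand":-0.25},{"slide":[0,0,-30],"angular":[0,0,0],"hand":-0.25},{"slide":[0,0,-40],"angular":[0,0,0],"hand":0},{"slide":[0,0,-40],"angular":[0,0,0],"hand":0.9},{"slide":[0,0,0],"angular":[0,0,0],"hand":0.9}]' 80
python3 -c "
from h import *
s,p,d=look('w9');P=cloud(cam('wrist',s),d);seg(P,p,z0=.010,box=(.575,.70,-.06,.06),minpx=40)"
python3 -m pendant '[{"slide":[-14,-14,0],"angular":[0,0,0],"hand":0.9},{"slide":[-27.4,-28.3,0],"angular":[0,0,0],"hand":0.9},{"slide":[-27.4,-28.3,0],"angular":[0,0,0],"hand":0.9},{"slide":[-27.4,-28.3,0],"angular":[0,0,0],"hand":0.9},{"slide":[-27.4,-28.3,0],"angular":[0,0,0],"hand":0.9},{"slide":[-27.4,-28.3,0],"angular":[0,0,0],"hand":0.9},{"slide":[-27.4,-28.3,0],"angular":[0,0,0],"hand":0.9},{"slide":[-27.4,-28.3,0],"angular":[0,0,0],"hand":0.9},{"slide":[-27.4,-28.3,0],"angular":[0,0,0],"hand":0.9},{"slide":[-13.4,-14,0],"angular":[0,0,0],"hand":0.9}]'
python3 -m pendant '[{"slide":[0,0,0],"angular":[0,0,-5],"hand":0.9},{"slide":[0,0,0],"angular":[0,0,-8],"hand":0.9},{"slide":[0,0,0],"angular":[0,0,-8],"hand":0.9},{"slide":[0,0,0],"angular":[0,0,-8],"hand":0.9},{"slide":[0,0,0],"angular":[0,0,-8],"hand":0.9},{"slide":[0,0,0],"angular":[0,0,-8],"hand":0.9},{"slide":[0,0,0],"angular":[0,0,-8],"hand":0.9},{"slide":[0,0,0],"angular":[0,0,-8],"hand":0.9},{"slide":[0,0,0],"angular":[0,0,-8],"hand":0.9},{"slide":[0,0,0],"angular":[0,0,-8],"hand":0.9},{"slide":[0,0,0],"angular":[0,0,-8],"hand":0.9},{"slide":[0,0,0],"angular":[0,0,-5],"hand":0.9},{"slide":[0,0,0],"angular":[0,0,0],"hand":0.9},{"slide":[0,0,0],"angular":[0,0,0],"hand":0.9}]'
python3 - <<'E'
from h import *
s,p,d=look('w10');P=cloud(cam('wrist',s),d);print(s['tcp_pos'],yaw(s))
seg(P,p,z0=.035,box=(.37,.48,.2,.31),minpx=40);seg(P,p,z0=.045,box=(.37,.48,.2,.31),minpx=40)
E
```

```text
time_s: 35.2
tcp_pos: [0.6376, -0.031, 0.1373]
tcp_rot: [-0.0, 0.997, -0.071, 0.005]
force: [0.7, 0.7, 0.5]
gripper_width: 0.818
grasp_force: 0.0
px [269 150  26 114] 2396 c [ 0.6357 -0.0317] LxW 0.104 0.0224 ang 172.1 ztop 0.0263 col [107. 106. 104.]
px [161 151  15  42] 314 c [0.6829 0.058 ] LxW 0.0344 0.0049 ang 177.7 ztop 0.0268 col [ 61. 108.  47.]
time_s: 36.25
tcp_pos: [0.4218, 0.2576, 0.1293]
tcp_rot: [0.001, 0.998, -0.07, -0.002]
force: [0.4, 0.3, 0.2]
gripper_width: 0.953
grasp_force: 0.0
time_s: 37.65
tcp_pos: [0.4245, 0.2559, 0.1298]
tcp_rot: [-0.0, 0.757, 0.654, -0.001]
force: [-0.7, -0.1, 0.1]
gripper_width: 0.953
grasp_force: 0.0
[0.42446235 0.25594597 0.12979655] 81.68567083853556
px [258 193  49  46] 1675 c [0.4243 0.2547] LxW 0.0387 0.0384 ang 23.6 ztop 0.0516 col [201. 207. 211.]
px [265 204  36  33] 616 c [0.4244 0.2546] LxW 0.0273 0.0267 ang 20.4 ztop 0.0491 col [217. 223. 227.]
px [278 216  10  11] 94 c [0.4244 0.2545] LxW 0.0073 0.007 ang 79.0 ztop 0.0516 col [144. 150. 155.]
```

View pics/w10.png

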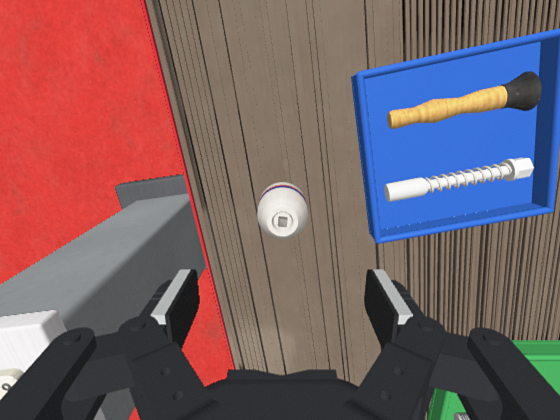

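Chuck top centred at (283,218), matching the depth fix (0.4243, 0.2547), and both parts lie flat and separate in the blue tray. Grasping low on its cylindrical part.

```bash
python3 -m pendant '[{"slide":[-1.2,0,20],"angular":[0,0,0],"hand":0.9},{"slide":[0,0,35],"angular":[0,0,0],"hand":0.9},{"slide":[0,0,35],"angular":[0,0,0],"hand":0.9},{"slide":[0,0,20],"angular":[0,0,0],"hand":0.9},{"slide":[0,0,10],"angular":[0,0,0],"hand":0.9},{"slide":[0,0,3],"angular":[0,0,0],"hand":0.9},{"slide":[0,0,0],"angular":[0,0,0],"hand":0.9},{"slide":[0,0,0],"angular":[0,0,0],"hand":0.9},{"slide":[0,0,0],"angular":[0,0,0],"hand":-1},{"slide":[0,0,0],"angular":[0,0,0],"hand":-1},{"slide":[0,0,0],"angular":[0,0,0],"hand":-1},{"slide":[0,0,0],"angular":[0,0,0],"hand":-1},{"slide":[0,0,0],"angular":[0,0,0],"hand":-1},{"slide":[0,0,0],"angular":[0,0,0],"hand":-1},{"slide":[0,0,0],"angular":[0,0,0],"hand":-1},{"slide":[0,0,0],"angular":[0,0,0],"hand":-1}]' 80
python3 -m pendant '[{"slide":[0,0,-5],"angular":[0,0,0],"hand":-1},{"slide":[0,0,-20],"angular":[0,0,0],"hand":-1},{"slide":[0,0,-40],"angular":[0,0,0],"hand":-1},{"slide":[0,0,-40],"angular":[0,0,0],"hand":-1},{"slide":[0,0,-20],"angular":[0,0,0],"hand":-1},{"slide":[0,0,0],"angular":[0,0,0],"hand":-1},{"slide":[0,0,0],"angular":[0,0,0],"hand":-1}]'
python3 - <<'E'
from h import *
s,p,d=look('w11');print(s['tcp_pos'],yaw(s))
t=np.radians(-8.1);T=np.array([.6387,-.0019])+[[np.cos(t),-np.sin(t)],[np.sin(t),np.cos(t)]]@np.array([0,.031]);print(T,delta(s,*T,psi=81.9))
E
```

```text
time_s: 39.3
tcp_pos: [0.4258, 0.2551, 0.0085]
tcp_rot: [0.0, 0.756, 0.655, 0.0]
force: [-1.7, -1.1, 9.2]
gripper_width: 0.488
grasp_force: 79.9
time_s: 40.0
tcp_pos: [0.4252, 0.2547, 0.1323]
tcp_rot: [-0.0, 0.756, 0.655, -0.0]
force: [-0.1, 0.3, -3.7]
gripper_width: 0.482
grasp_force: 81.8
[0.42516112 0.25473018 0.13225913] 81.80759333362067
[0.64306794 0.02879073] (array([-192.6,  247.9,   -0. ]), np.float64(-0.09240666637933259))
```

View pics/w11.png

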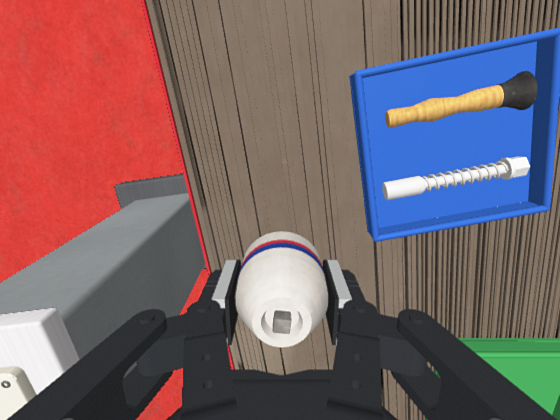

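Chuck held upright between the pads (282,290). Carrying it to the green tray.

```bash
python3 -m pendant '[{"slide":[-12,15.5,0],"angular":[0,0,0],"hand":-1},{"slide":[-24.1,31,0],"angular":[0,0,0],"hand":-1},{"slide":[-24.1,31,0],"angular":[0,0,0],"hand":-1},{"slide":[-24.1,31,0],"angular":[0,0,0],"hand":-1},{"slide":[-24.1,31,0],"angular":[0,0,0],"hand":-1},{"slide":[-24.1,31,0],"angular":[0,0,0],"hand":-1},{"slide":[-24.1,31,0],"angular":[0,0,0],"hand":-1},{"slide":[-24.1,31,0],"angular":[0,0,0],"hand":-1},{"slide":[-12,15.5,0],"angular":[0,0,0],"hand":-1},{"slide":[0,0,0],"angular":[0,0,0],"hand":-1},{"slide":[0,0,0],"angular":[0,0,0],"hand":-1}]'
python3 - <<'E'
from h import *
s,p,d=look('w12');print(s['tcp_pos'],yaw(s),delta(s,.6431,.0288,.0125,81.9))
E
```

```text
time_s: 41.15
tcp_pos: [0.642, 0.0287, 0.13]
tcp_rot: [-0.002, 0.756, 0.654, -0.002]
force: [-0.5, 0.9, -4.2]
gripper_width: 0.488
grasp_force: 82.1
[0.64196461 0.02867388 0.13000128] 81.75163438516032 (array([  0.4,   1.6, 117.5]), np.float64(-0.14836561483969035))
```

View pics/w12.png

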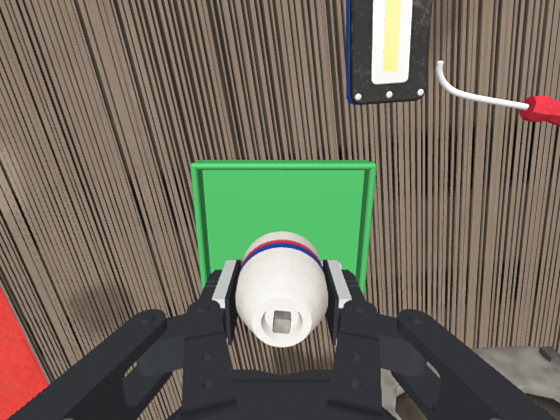

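The chuck is over the far part of the green tray (rim top at row 165, columns 195–375). The lamp (390,50) is well clear. Lowering.

```bash
python3 -m pendant '[{"slide":[0.4,1,20],"angular":[0,0,0],"hand":-1},{"slide":[0,0,35],"angular":[0,0,0],"hand":-1},{"slide":[0,0,35],"angular":[0,0,0],"hand":-1},{"slide":[0,0,15],"angular":[0,0,0],"hand":-1},{"slide":[0,0,7],"angular":[0,0,0],"hand":-1},{"slide":[0,0,3],"angular":[0,0,0],"hand":-1},{"slide":[0,0,0],"angular":[0,0,0],"hand":-1},{"slide":[0,0,0],"angular":[0,0,0],"hand":-1},{"slide":[0,0,1],"angular":[0,0,0],"hand":-1},{"slide":[0,0,0],"angular":[0,0,0],"hand":-1},{"slide":[0,0,0],"angular":[0,0,0],"hand":-1}]'
python3 -m pendant '[{"slide":[0,0,1],"angular":[0,0,0],"hand":-1},{"slide":[0,0,0],"angular":[0,0,0],"hand":-1},{"slide":[0,0,0],"angular":[0,0,0],"hand":-1}]'
```

```text
time_s: 42.3
tcp_pos: [0.6449, 0.0291, 0.0171]
tcp_rot: [0.0, 0.756, 0.655, 0.0]
force: [0.6, 0.6, -3.1]
gripper_width: 0.488
grasp_force: 82.1
time_s: 42.6
tcp_pos: [0.6446, 0.0291, 0.0155]
tcp_rot: [-0.0, 0.756, 0.655, -0.0]
force: [-1.8, 0.8, -3.8]
gripper_width: 0.489
grasp_force: 82.1
```

```bash
python3 -m pendant '[{"slide":[0,0,1.5],"angular":[0,0,0],"hand":-1},{"slide":[0,0,0],"angular":[0,0,0],"hand":-1},{"slide":[0,0,0],"angular":[0,0,0],"hand":-1}]'
python3 -m pendant '[{"slide":[0,0,1],"angular":[0,0,0],"hand":-1},{"slide":[0,0,0],"angular":[0,0,0],"hand":-1},{"slide":[0,0,0],"angular":[0,0,0],"hand":-1}]'
```

```text
time_s: 42.9
tcp_pos: [0.6446, 0.0291, 0.014]
tcp_rot: [-0.0, 0.756, 0.655, -0.0]
force: [0.8, -0.5, -3.6]
gripper_width: 0.488
grasp_force: 82.1
time_s: 43.2
tcp_pos: [0.6447, 0.0291, 0.0131]
tcp_rot: [-0.0, 0.756, 0.655, -0.0]
force: [0.1, -0.1, -3.3]
gripper_width: 0.481
grasp_force: 82.1
```

```bash
python3 -m pendant '[{"slide":[0,0,1],"angular":[0,0,0],"hand":-1},{"slide":[0,0,0],"angular":[0,0,0],"hand":-1},{"slide":[0,0,0],"angular":[0,0,0],"hand":-1}]'
python3 -m pendant '[{"slide":[0,0,0.3],"angular":[0,0,0],"hand":-1},{"slide":[0,0,0],"angular":[0,0,0],"hand":0.05},{"slide":[0,0,0],"angular":[0,0,0],"hand":0.1},{"slide":[0,0,0],"angular":[0,0,0],"hand":0.2},{"slide":[0,0,0],"angular":[0,0,0],"hand":0.3},{"slide":[0,0,0],"angular":[0,0,0],"hand":0.3},{"slide":[0,0,-10],"angular":[0,0,0],"hand":0.3},{"slide":[0,0,-30],"angular":[0,0,0],"hand":0.3},{"slide":[0,0,-40],"angular":[0,0,0],"hand":0.3},{"slide":[0,0,-40],"angular":[0,0,0],"hand":0.3},{"slide":[0,0,-30],"angular":[0,0,0],"hand":0.3},{"slide":[0,0,0],"angular":[0,0,0],"hand":0.3},{"slide":[0,0,0],"angular":[0,0,0],"hand":0.3}]'
python3 - <<'E'
from h import *
s,p,d=look('w13');P=cloud(cam('wrist',s),d);print(s['tcp_pos'],yaw(s))
seg(P,p,z0=.012,box=(.58,.70,-.055,.06),minpx=40);seg(P,p,z0=.05,box=(.58,.70,-.055,.06),minpx=20)
q,_=bot.read_camera("top");a=np.load("top0.npz")['p'];o=np.hstack([cv2.resize(p,(400,300)),cv2.resize(q[150:300,120:420],(400,200))[:, :, :] if 0 else cv2.resize(q[140:290,180:400],(400,300))]);cv2.imwrite("pics/end.png",o)
for n,(u,v) in dict(gauge=(380,265),lamp=(238,166)).items():
    w=np.s_[v-18:v+18,u-22:u+22];print(n,np.abs(q[w].astype(int)-a[w]).mean())
E
```

```text
time_s: 43.5
tcp_pos: [0.6448, 0.0292, 0.0126]
tcp_rot: [0.0, 0.756, 0.655, 0.0]
force: [-2.2, -0.8, 3.3]
gripper_width: 0.485
grasp_force: 82.8
time_s: 44.8
tcp_pos: [0.645, 0.0292, 0.1632]
tcp_rot: [0.001, 0.756, 0.655, 0.001]
force: [0.7, 0.3, -0.5]
gripper_width: 0.652
grasp_force: 0.0
[0.64502347 0.02916961 0.16316219] 81.8063978876306
px [303 160  35   5] 97 c [0.6848 0.0595] LxW 0.0305 0.0041 ang 171.8 ztop 0.0273 col [ 98. 173.  77.]
px [259 176  45  50] 1809 c [0.6444 0.0292] LxW 0.0414 0.0413 ang 80.0 ztop 0.0548 col [211. 215. 220.]
px [230 244 102  20] 1762 c [ 0.6356 -0.0289] LxW 0.1039 0.0188 ang 171.7 ztop 0.0268 col [144. 142. 140.]
px [266 195  31  29] 399 c [0.6446 0.0283] LxW 0.0257 0.0257 ang 94.0 ztop 0.0531 col [238. 242. 245.]
px [277 205   9  10] 71 c [0.6444 0.0285] LxW 0.0073 0.0069 ang 72.2 ztop 0.0548 col [166. 174. 179.]
gauge 10.741792929292929
lamp 21.697180134680135
```

View pics/end.png

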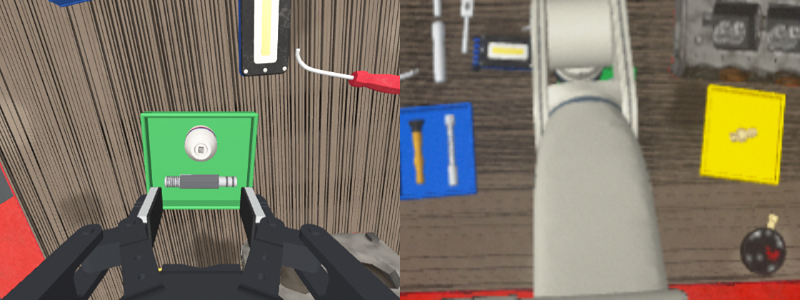

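The chuck stands upright (200,145) and clear of the adapter, which lies flat (200,182). The blue and yellow trays are in order, and the gauge and lamp are where they were. Handing in.

```bash
python3 -c "
from plant import bot
print(bot.finish_job())"
```

```text
the job is handed in; nothing more can be done
None
```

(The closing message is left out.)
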